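# Register a heater block and present its nose to the inspection camera

### The arm

A 6-joint arm with a two-finger parallel gripper is mounted at the origin on a cart in front of the work surface, level with it; the furniture and walls round the work are solid. World frame = base frame: x ahead of the robot, y to its left, z up, the work surface at z = 0. Lengths are in m, angles in rad, forces in N, time in s.
With the tool pointing down it reaches from about 0.35 to 0.975 m from the base axis. Payload 4.9 kg.
Tool frame: the origin (TCP) lies at the very end of the fingers, on their centre line; the grasp point (between the pads) lies 19 mm behind it; z points along the fingers, y is the line along which they close (so a half turn about z gives the same grasp; the last joint's range is limited). The gripper opens to 85 mm and grips with 20 to 120 N. Pads are 22 mm wide; open, the fingers measure 114 mm over their backs; the gripper's body (76 mm by 85 mm) begins 54 mm behind the grasp point. The pads swing forward as they close: fully open they stand 13 mm farther back than shut.
Start: joints at [-1.263, 0.053, 1.613, -0, 1.476, -0.119], TCP at [0.259, -0.569, 0.231] pointing down, gripper open.
Joint ranges: [-3.01, 3.01], [-1.01, 2.22], [0.06, 2.58], [-1.02, 4.17], [0.09, 2.62], [-3.14, 3.14]. Speed limits (rad/s): [2.57, 2.57, 3.14, 3.14, 3.14, 3.14].

### API

Orientations are given as a rotation vector (axis times angle).
In Python, from station import ctrl gives the robot as it stands.
- The arm moves only by the shell command python3 -m crank 'ROWS' [OPENING] [FORCE]. ROWS is text: rows parted by semicolons, each of 4 numbers parted by spaces: the shift along the world's x, y, z in units of 0.5 m (1.0 is 0.5 m), then the turn about the world's z in units of 90 degrees (1.0 is 90 degrees). In form: x y z turn; .... A call has exactly 5 rows; each row shifts and turns the commanded pose from where the row before left it; what a row does not reach is not made up. A row lasts 1/12 s, in which the tool goes at most 41.7 mm and 7.16 degrees, less where a joint would pass 70% of its speed; a pose out of reach is approached as far as the arm can. A call with a number of a shift or a turn outside -1 to 1 is refused whole. A call with a gripper value outside its range is refused whole. OPENING is the opening in per cent of the stroke, from 0 (shut) to 100 (fully open), set as the call begins (- or left out, the last holds). The fingers move at their own pace and stop on an object; FORCE is the grip in N (left out, the last holds). Time passes only in rows, so rows that do not move let the fingers close, or fill a call up. It gives the time, the measured TCP pose, the force, the opening and the grip force at its end, in the units of the state.
- ctrl.get_obs(): the state, without advancing time (a new reading comes with each control period).
- ctrl.get_image(name): name is "side" or "top"; returns (picture, depth): 400x640x3 uint8, red, green, blue; 400x640 float32, m along the optical axis (not along the pixel's ray), 0 where there is no reading.
- ctrl.get_calibration(name): a dict with "fx", "fy", "cx", "cy" (pixels), "extrinsics" (4x4, takes a point from world to camera coordinates). Camera axes: x right, y down, z forward; pixel columns grow to the right and rows downward; lengths in m; the calibration is good to about 2 mm. A picture is of the moment at which its call begins. get_calibration takes no time and is no camera call.
- ctrl.finish_job(): hands the job in; it is judged then, once.
The state is a dict: "t": time; "q": joint angles; "dq": joint speeds; "effort": joint torques, N m; "tool_pos": TCP position; "tool_rot": TCP orientation; "contact_force": force on the tool from outside, world axes, zero at the start; "wrist_torque": the same for the moment, N m; "opening": finger opening in m; "grip_force": force on a finger pad.
Only numpy, scipy, OpenCV 4.12 (cv2) and the standard library are available. Lean on these libraries where they do the work, as an engineer would, in place of code of your own. Each camera call takes 0.05 s, during which the arm holds its last target. There are 200 camera calls.

### The job

Push the aluminium heater block on the fixture plate until it lies flat and snug against both the side fence and the end stop, nose over the end stop; then pick it up and show it to the inspection camera: nose pointing straight into the lens along the lens axis, its tip 9 cm in front of the lens, top side up and not rolled to either side. Finish while still holding it there, steady and not touching the camera, and leave the other things on the worktop where they are.

Things in the scene. Friction and masses are not known exactly. Their poses are not given: they have to be found in the camera images.
- block_center (a point): Heater block: a bare aluminium bar 80 long (its x) x 26 wide (y) x 32 high (z) mm, about 180 g, with a round steel nose, 14 mm across and 22 mm long, out of its +x end, axis 22 mm above the underside. It lies loose on the fixture's plate, away from the stops and a little askew, nose roughly towards the end stop. This point is the centre of the bar, 16 mm above its underside.
- nose_tip (a point): Centre of the front face of the block's nose: 62 mm along +x from the bar's centre and 6 mm above it. Same axes as the block.
- block: The same heater block; the origin is the centre of its underside.
- fixture: Fixed registering fixture: dark steel plate 220 (x) x 170 (y) x 12 mm, origin at the centre of its underside, z up. Two bright steel stops 9 mm high stand on it: the side fence along x, inner face at y = +45 mm (from x = -95 to +45 mm), and the end stop along y, inner face at x = +60 mm (from y = -40 to +35 mm). Both are lower than the block's nose, which passes over the end stop.
- home (a point): Where the block's centre lies when the bar touches both stops: 20, 32, 28 mm in the fixture's frame, with the block's axes parallel to the fixture's (this point has the fixture's axes).
- camera_stand: Fixed stand of the inspection camera: grey foot 125 x 100 x 14 mm (from x = -40 to 85 mm) with an upright post 20 mm thick at x = 64 mm, 374 mm high; origin on the underside of the foot, the lens stands over x = -40 mm.
- camera_head: The camera on the stand, lens 48 mm across, 270 mm above the worktop, looking towards the robot and 25 degrees downwards. Origin at the centre of the lens front; the lens looks along its -x, so x points back into the camera and upwards; y is level.
- focus (a point): Focus point in the air, 90 mm in front of the lens on its axis; same axes as the camera. A block presented properly has its nose tip here and its axes parallel to these.
- septa_jar: Bystander: small white jar with green lid, 39 mm across, 47 mm high; origin at the centre of its underside.
- ferrule_tin: Bystander: flat round white tin, 55 mm across, 18 mm high; origin at the centre of its underside.
- beaker_50: Bystander: small clear beaker, 48 mm across, 58 mm high; origin at the centre of its underside.
- headspace_vial_1: Bystander: upright glass vial with cap, 23 mm across, 77 mm high; origin at the centre of its underside.
- tube_union_2: Bystander: brass hexagonal tube union lying down, 16 x 36 x 14 mm; origin at the centre of its underside.
- ptfe_tape: Bystander: white tape spool lying flat, 50 mm across, 16 mm high; origin at the centre of its underside.
- label_tape: Bystander: beige tape roll lying flat, 78 mm across, 19 mm high; origin at the centre of its underside.
Things that resemble listed ones, but are neither listed nor needed, are in the scene too. What is shaped like the block but brown or green is not meant.

How it is judged:
On the way:
1. the block lies flat on the plate against both stops (centre within 3 mm of home, within 0.05 rad of square) (x of block_center in the frame of home between -0.003 and 0.003 m and y of block_center in the frame of home between -0.003 and 0.003 m and z of block_center in the frame of home between -0.004 and 0.004 m and angle between the x axis of block_center and the x axis of home, either way round below 0.05 rad and angle between block_center's own z axis and vertical below 0.06 rad), for 0.2 s.
At the end, for the whole second after the job is handed in: Fingers hold the block in the air, still, clear of the camera: nose tip within 12 mm along and 10 mm across the lens axis of the focus point 90 mm before the lens, nose to the lens, top up, long and cross axes within 0.14 rad of the camera's (x of nose_tip in the frame of focus between -0.012 and 0.012 m and y of nose_tip in the frame of focus between -0.01 and 0.01 m and z of nose_tip in the frame of focus between -0.01 and 0.01 m and x of block_center in the frame of focus below -0.035 m and angle between the x axis of block_center and the x axis of focus, either way round below 0.14 rad and angle between the y axis of block_center and the y axis of focus, either way round below 0.14 rad and angle between block_center's own z axis and vertical below 0.8 rad and contact force between the fingers and block above 1 N and contact force between block and camera_stand below 0.2 N and height (world z) of block_center above 0.12 m and linear speed of block below 0.02 m/s); the arm keeps its last pose, push and grip.
It fails at once if another thing on the worktop is shifted by more than 20 mm (distance of any of septa_jar, ferrule_tin, beaker_50, headspace_vial_1, tube_union_2, ptfe_tape, label_tape from where it was at the start of the episode above 0.02 m).
It fails at once if the block knocks against the camera (contact force between block and camera_stand above 2 N).
It also fails if it takes over 54 s, if anything falls off the work surface, if the arm or the gripper's body presses on something with over 40 N, if the wrist force passes 120 N, or if a joint passes its speed limit or range.

## Working session

There is one attempt and no reset: what is moved stays moved. The work goes in short steps, Python scripts to look and compute and a shell command to move; the robot and the scene stay as the last step left them, time stands still between calls to the robot, and variables do not carry over. Pictures are saved under pics/ and viewed, at most 10 in all, crops included, and the job is handed in when it is done.

```bash
ls; mkdir -p pics; cat > h.py <<'E'
import numpy as np, cv2
from station import ctrl
def grab(n,tag):
    im,d=ctrl.get_image(n); np.savez(f'pics/{n}_{tag}.npz',im=im,d=d)
    cv2.imwrite(f'pics/{n}_{tag}.png',im[:,:,::-1]); return im,d
def cal(n):
    c=ctrl.get_calibration(n); return c,np.array(c['extrinsics'])
def ray(n,u,v):
    c,E=cal(n); R=E[:3,:3]; o=-R.T@E[:3,3]
    return o,R.T@np.array([(u-c['cx'])/c['fx'],(v-c['cy'])/c['fy'],1])
def onz(n,u,v,z):
    o,d=ray(n,u,v); return o+d*(z-o[2])/d[2]
def cloud(n,d):
    c,E=cal(n); v,u=np.indices(d.shape)
    P=np.stack([(u-c['cx'])/c['fx']*d,(v-c['cy'])/c['fy']*d,d],-1)
    return (P-E[:3,3])@E[:3,:3]
def proj(n,p):
    c,E=cal(n); q=E[:3,:3]@p+E[:3,3]; return c['fx']*q[0]/q[2]+c['cx'],c['fy']*q[1]/q[2]+c['cy']
E
python3 - <<'E'
from h import *
for n in('side','top'):
    grab(n,'0'); c,E=cal(n); print(n,c['fx'],-E[:3,:3].T@E[:3,3],E[2,:3])
o=ctrl.get_obs(); print({k:np.round(v,3) for k,v in o.items()})
E
```

```text
pics
side 434.7784559298532 [0.66665073 1.14152865 0.95021695] [-0.07228533 -0.80463843 -0.58934865]
top 487.2672250541234 [0.41766987 0.06238088 1.45143033] [ 0.12888066  0.00950983 -0.99161451]
{'t': np.float64(0.1), 'q': array([-1.263,  0.053,  1.614, -0.   ,  1.476, -0.119]), 'dq': array([-0.   , -0.003, -0.005, -0.001, -0.001,  0.   ]), 'effort': array([ 0.0000e+00, -3.9491e+01, -3.7136e+01, -0.0000e+00,  4.0000e-03,
       -0.0000e+00]), 'tool_pos': array([ 0.259, -0.568,  0.23 ]), 'tool_rot': array([-3.068, -0.665,  0.   ]), 'contact_force': array([-0.13 , -0.062, -0.636]), 'wrist_torque': array([0.03 , 0.044, 0.037]), 'grip_force': np.float64(0.0), 'opening': np.float64(0.085)}
```

View pics/top_0.png

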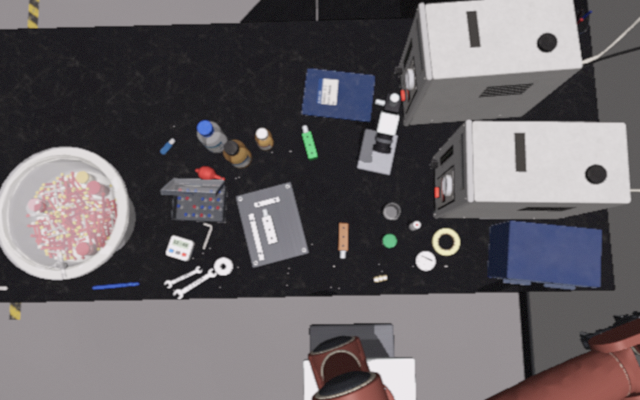

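View pics/side_0.png

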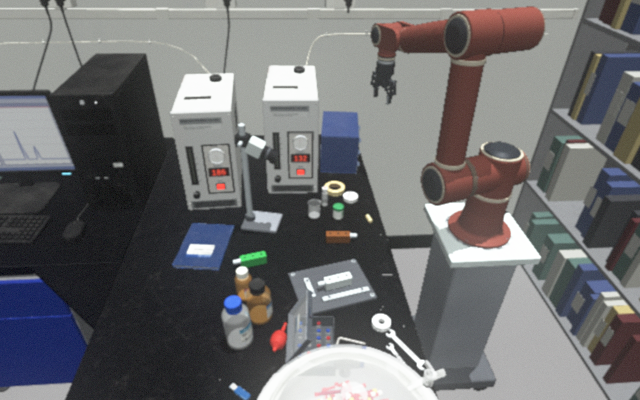

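The top view shows the fixture at about (272,224) with a silver block on it. The camera stand is at (380,148). Lookalikes: brown at (343,238) and green at (310,143), while the silver bar at (267,223) on the dark plate fits the description. I'll enlarge that crop to confirm.

```bash
python3 - <<'E'
from h import *
im=cv2.imread('pics/top_0.png'); a=cv2.resize(im[172:277,225:320],None,fx=5,fy=5,interpolation=2)
s=cv2.imread('pics/side_0.png'); b=cv2.resize(s[250:318,280:385],None,fx=3,fy=3,interpolation=2)
o=np.zeros((a.shape[0],a.shape[1]+b.shape[1],3),np.uint8); o[:,:a.shape[1]]=a; o[:b.shape[0],a.shape[1]:]=b
cv2.imwrite('pics/crop.png',o)
z=np.load('pics/top_0.npz'); 
P=cloud('top',z['d']); print(P[224,250],P[215,266],P[243,256],P[150,385])
E
```

```text
[0.54271969 0.31268599 0.0087715 ] [0.56518378 0.26041761 0.04072779] [0.48548239 0.2933112  0.01888569] [ 0.69068173 -0.0650075   0.29319798]
```

View pics/crop.png

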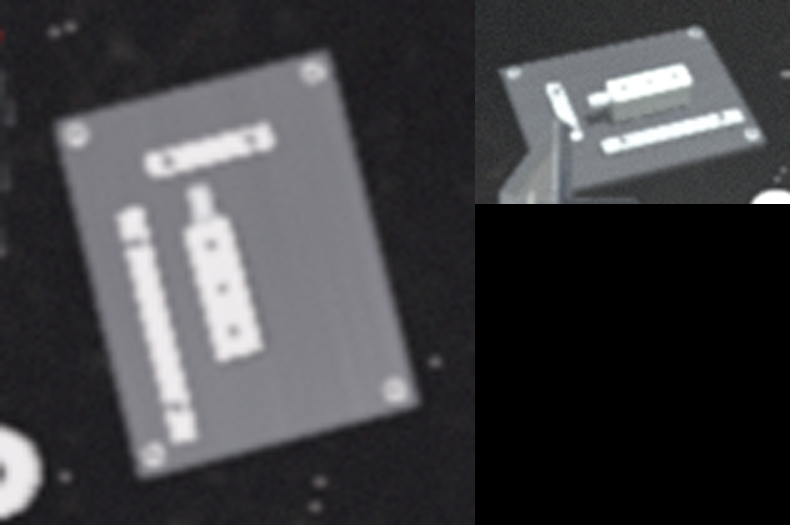

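The crop confirms it: the silver bar's nose points up at crop (200,190), the end stop is at (210,150), and the fence is on its left. Next I'll measure the poses.

```bash
python3 - <<'E'
from h import *
z=np.load('pics/top_0.npz'); im=z['im'];P=cloud('top',z['d'])
g=cv2.cvtColor(im,cv2.COLOR_RGB2GRAY)
def blobs(mask,amin):
    cs,_=cv2.findContours(mask.astype(np.uint8),cv2.RETR_EXTERNAL,cv2.CHAIN_APPROX_NONE)
    return [c for c in cs if cv2.contourArea(c)>amin]
def rect(c,h):
    w=np.array([onz('top',u,v,h)[:2] for u,v in c[:,0]]).astype(np.float32)
    return cv2.minAreaRect(w*1000)
def roi(m,u0,u1,v0,v1):
    o=np.zeros_like(m); o[v0:v1,u0:u1]=m[v0:v1,u0:u1]; return o
for c in blobs(roi(g>70,232,314,178,272),1000): print('plate',rect(c,.012))
for c in blobs(roi(g>185,240,305,185,265),30):
    print('bright',c[:,0].mean(0),rect(c,.044),rect(c,.021))
H=P[...,2]
m=roi((H>.006)&(H<.022)&(g>60),350,405,120,180)
for c in blobs(m,60): print('foot',rect(c,.014),[np.round(onz('top',*p[0],.014),3) for p in cv2.approxPolyDP(c,3,True)])
m=roi((H>.12),350,410,95,180); ys,xs=np.nonzero(m); print('head',xs.min(),xs.max(),ys.min(),ys.max(),H[m].max())
b=cv2.resize(im[95:180,350:415,::-1],None,fx=6,fy=6,interpolation=2)
s=np.load('pics/side_0.npz')['im'][115:240,225:290,::-1]; s=cv2.resize(s,None,fx=4,fy=4,interpolation=2)
o=np.zeros((max(len(b),len(s)),b.shape[1]+s.shape[1],3),np.uint8);o[:len(b),:b.shape[1]]=b;o[:len(s),b.shape[1]:]=s
cv2.imwrite('pics/cam.png',o)
E
```

```text
plate ((541.1728515625, 248.3566131591797), (221.23696899414062, 171.57862854003906), 13.61047649383545)
bright [256.13461538 236.86538462] ((503.09564208984375, 289.19598388671875), (135.9339599609375, 15.095229148864746), 13.373835563659668) ((504.49169921875, 292.902587890625), (138.15530395507812, 15.341910362243652), 13.373839378356934)
bright [268.47368421 226.92105263] ((533.6422119140625, 253.89283752441406), (100.57368469238281, 26.61622428894043), 14.61227035522461) ((535.537353515625, 257.0224914550781), (102.21723175048828, 27.051210403442383), 14.612276077270508)
bright [266.48148148 201.72222222] ((603.6204833984375, 258.4525451660156), (13.607280731201172, 74.83487701416016), 12.863215446472168) ((606.6593017578125, 261.65673828125), (13.829730987548828, 76.0578384399414), 12.863308906555176)
foot ((752.1290283203125, -72.0782470703125), (102.15445709228516, 125.64518737792969), 75.65853881835938) [array([ 0.823, -0.041,  0.014]), array([ 0.703, -0.013,  0.014]), array([ 0.683, -0.105,  0.014]), array([ 0.799, -0.133,  0.014]), array([ 0.793, -0.121,  0.014]), array([ 0.75 , -0.117,  0.014]), array([ 0.744, -0.086,  0.014]), array([ 0.757, -0.057,  0.014]), array([ 0.816, -0.074,  0.014])]
head 350 409 95 170 1.4514303344581803
```

View pics/cam.png

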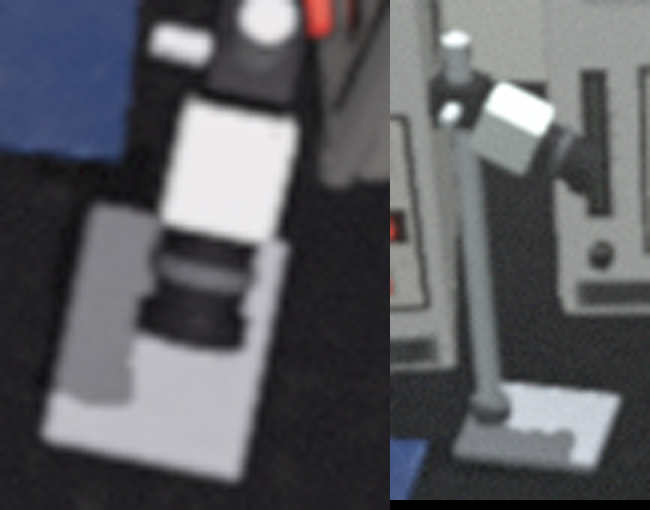

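The fixture is at (0.541, 0.248) with yaw 13.5°. The block centre is at (0.523, 0.251) with yaw 14.6°. The camera yaw is about -14.3°, with the lens near (0.692, -0.057, 0.27). All sizes match the ones given. Now I'll move above the block.

```bash
R='x'
python3 -m crank '0.021 0.0655 0 -0.06; 0.021 0.0655 0 -0.06; 0.021 0.0655 0 0; 0.021 0.0655 0 0; 0.021 0.0655 0 0' 100 30
python3 -m crank '0.021 0.0655 0 0; 0.021 0.0655 0 0; 0.021 0.0655 0 0; 0.021 0.0655 0 0; 0.021 0.0655 0 0'
python3 -m crank '0.021 0.0655 0 0; 0.021 0.0655 0 0; 0.021 0.0655 0 0; 0.021 0.0655 0 0; 0.021 0.0655 0 0'
python3 -m crank '0.021 0.0655 0 0; 0.021 0.0655 0 0; 0.021 0.0655 0 0; 0.021 0.0655 0 0; 0.021 0.0655 0 0'
python3 -m crank '0.021 0.0655 0 0; 0.021 0.0655 0 0; 0.021 0.0655 0 0; 0.021 0.0655 0 0; 0.021 0.0655 0 0'
python3 - <<'E'
from h import *
from scipy.spatial.transform import Rotation as R
o=ctrl.get_obs(); M=R.from_rotvec(o['tool_rot']).as_matrix()
print(o['t'],o['tool_pos'],'closing yaw',np.degrees(np.arctan2(M[1,1],M[0,1]))%180,M[2,2])
# lens check: 
print(onz('top',381.7,152.5,.27), 'pred lens px',proj('top',np.array([.6916,-.0566,.27])),proj('side',np.array([.6916,-.0566,.27])))
grab('side','1')
E
```

```text
t: 0.52
tool_pos: [0.3112, -0.4034, 0.2306]
tool_rot: [-3.118, -0.372, 0.0]
contact_force: [1.1, -0.1, -0.0]
opening: 0.0854
grip_force: 0.0
t: 0.93
tool_pos: [0.3636, -0.2397, 0.2308]
tool_rot: [-3.119, -0.373, 0.0]
contact_force: [1.2, 0.2, 0.1]
opening: 0.0855
grip_force: 0.0
t: 1.35
tool_pos: [0.4161, -0.0759, 0.231]
tool_rot: [3.119, 0.373, -0.0]
contact_force: [0.3, -0.7, 0.6]
opening: 0.0852
grip_force: 0.0
t: 1.77
tool_pos: [0.4686, 0.0879, 0.2309]
tool_rot: [3.119, 0.374, -0.001]
contact_force: [0.5, -1.1, -0.1]
opening: 0.0855
grip_force: 0.0
t: 2.18
tool_pos: [0.5211, 0.2516, 0.2306]
tool_rot: [3.119, 0.374, -0.001]
contact_force: [0.9, -0.5, 0.5]
opening: 0.0853
grip_force: 0.0
2.1833 [0.52108315 0.25160989 0.23062622] closing yaw 103.68098250691727 -0.9999995510047123
[ 0.69003068 -0.05917874  0.27      ] pred lens px (np.float64(380.6345534852933), np.float64(151.90439312783437)) (np.float64(277.7814227576656), np.float64(157.27837628127665))
```

```bash

python3 -m crank '0 0 -0.083 0; 0 0 -0.083 0; 0 0 -0.083 0; 0 0 -0.083 0; 0 0 -0.081 0' 
python3 -m crank '0 0 0 0; 0 0 0 0; 0 0 0 0; 0 0 0 0; 0 0 0 0' 20 30
python3 -m crank '0 0 0 0; 0 0 0 0; 0 0 0 0; 0 0 0 0; 0 0 0 0' 
python3 - <<'E'
from h import *
grab('top','2'); im=grab('side','2')[0]
cv2.imwrite('pics/s2.png',cv2.resize(im[180:320,250:400,::-1],None,fx=4,fy=4,interpolation=2))
E
```

```text
t: 2.65
tool_pos: [0.5205, 0.2496, 0.0225]
tool_rot: [3.119, 0.374, -0.001]
contact_force: [-0.1, -0.1, -1.0]
opening: 0.0855
grip_force: 0.0
t: 3.07
tool_pos: [0.5239, 0.2506, 0.0286]
tool_rot: [-3.118, -0.373, -0.01]
contact_force: [-0.1, -1.1, 9.2]
opening: 0.0259
grip_force: 8.8
t: 3.48
tool_pos: [0.524, 0.2506, 0.0287]
tool_rot: [-3.118, -0.373, -0.01]
contact_force: [-1.0, -0.7, 7.2]
opening: 0.0253
grip_force: 31.2
```

View pics/s2.png

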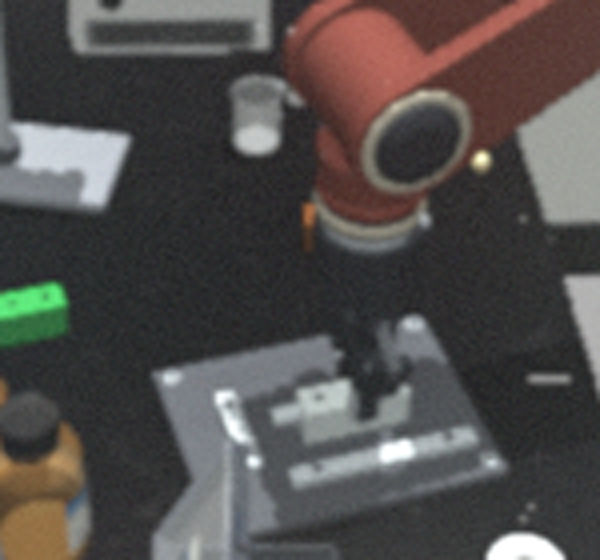

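The view shows the fingers gripping the block at about (360,390) in the crop, with fence and stop free. The arm is compliant, pushed up about 6 mm by 8 N. I'll unload that, then slide the block to the fence and the end stop.

```bash

python3 -m crank '0 0 0.01 0; -0.005 0.022 0 0; -0.005 0.022 0 0; -0.005 0.020 0 0; 0 0 0 0' 
python3 -m crank '0.024 0.006 0 0; 0.024 0.006 0 0; 0.024 0.006 0 0; 0.015 0.003 0 0; 0 0 0 0' 
python3 -m crank '0 0 0 0; 0 0 0 0; 0 0 0 0; 0 0 0 0; 0 0 0 0' 
python3 - <<'E'
from h import *
print(np.array([[.972,.2334],[-.2334,.972]])@(ctrl.get_obs()['tool_pos'][:2]-[.5412,.2484])*1000)
E
```

```text
t: 4.0
tool_pos: [0.5155, 0.2747, 0.0313]
tool_rot: [3.097, 0.379, 0.0]
contact_force: [1.2, -33.2, 12.7]
opening: 0.0253
grip_force: 35.5
t: 4.42
tool_pos: [0.5538, 0.2834, 0.0282]
tool_rot: [3.098, 0.374, -0.025]
contact_force: [-9.5, -32.2, 14.2]
opening: 0.0252
grip_force: 35.8
t: 4.83
tool_pos: [0.5538, 0.2834, 0.0282]
tool_rot: [3.099, 0.374, -0.021]
contact_force: [-8.6, -31.9, 12.4]
opening: 0.0254
grip_force: 35.4
[20.4136617  31.12094164]
```

```bash

python3 -m crank '-0.003 -0.0135 0.008 0; 0 0 0 0; 0 0 0 0; 0 0 0 0; 0 0 0 0' 
python3 -m crank '0 0 0 0; 0 0 0 0; 0 0 0 0; 0 0 0 0; 0 0 0 0' 100 30
python3 -m crank '0 0 0.08 0; 0 0 0.08 0; 0 0 0.08 0; -0.08 0 0 0; -0.08 0 0 0' 
python3 -m crank '-0.08 0 0 0; -0.08 0 0 0; 0 0 0 0; 0 0 0 0; 0 0 0 0' 
python3 - <<'E'
from h import *
im=grab('top','3')[0]; g=cv2.cvtColor(im,cv2.COLOR_RGB2GRAY)
cv2.imwrite('pics/t3.png',cv2.resize(im[172:282,225:325,::-1],None,fx=5,fy=5,interpolation=2))
E
```

```text
t: 5.25
tool_pos: [0.5542, 0.2833, 0.0326]
tool_rot: [3.112, 0.374, -0.007]
contact_force: [-1.5, -10.1, 1.3]
opening: 0.0252
grip_force: 33.7
t: 5.67
tool_pos: [0.5558, 0.2863, 0.034]
tool_rot: [-3.119, -0.374, -0.001]
contact_force: [-0.0, 1.1, -0.5]
opening: 0.0836
grip_force: 0.0
t: 6.08
tool_pos: [0.4786, 0.2868, 0.1591]
tool_rot: [-3.117, -0.371, -0.014]
contact_force: [-1.4, 0.5, -1.0]
opening: 0.0853
grip_force: 0.0
t: 6.5
tool_pos: [0.3962, 0.286, 0.1546]
tool_rot: [-3.119, -0.374, -0.003]
contact_force: [1.3, 0.3, -1.0]
opening: 0.0855
grip_force: 0.0
```

View pics/t3.png

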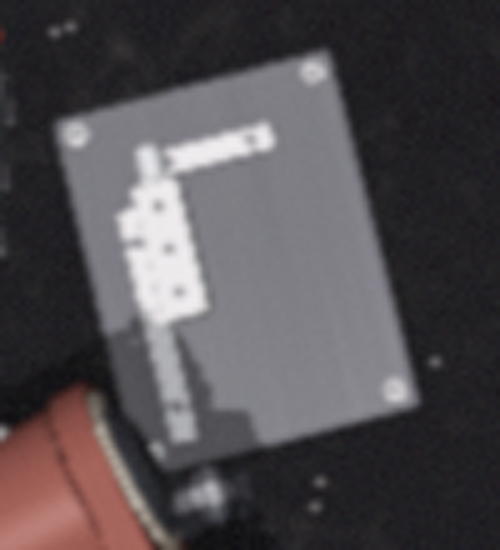

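The crop shows the block against the fence on its left and the end stop at its front, nose over the stop at (150,155). I'll check this against the projected home corners.

```bash
python3 - <<'E'
from h import *
im=np.load('pics/top_3.npz')['im']; g=cv2.cvtColor(im,cv2.COLOR_RGB2GRAY).astype(np.float32)
a=np.radians(13.5); c=np.array([.5412,.2484]); ex=np.array([np.cos(a),np.sin(a)]); ey=np.array([-ex[1],ex[0]])
def W(x,y,z): return np.r_[c+ex*x+ey*y,z]
def val(x,y,z):
    u,v=proj('top',W(x,y,z)); return cv2.getRectSubPix(g,(1,1),(float(u),float(v)))[0,0]
s=np.arange(-.012,.012,.0005)
def edge(f): # half-level crossing along s
    p=np.array([f(t) for t in s]); h=(p.max()+p.min())/2; i=np.nonzero(np.diff(p>h))[0]; return s[i]*1000
for x in(-.01,.01,.03,.05): print('right edge err',x,edge(lambda t:val(x,.019+t,.044)))
for y in(.024,.03): print('tail err',y,edge(lambda t:val(-.02+t,y,.044)))
print('stop inner/outer',[edge(lambda t:val(.06+t,y,.021)) for y in(-.03,-.01,.01)],[edge(lambda t:val(.073+t,y,.021)) for y in(-.03,-.01,.01)])
im0=np.load('pics/top_0.npz')['im']; g=cv2.cvtColor(im0,cv2.COLOR_RGB2GRAY).astype(np.float32)
print('fence inner',[edge(lambda t:val(x,.045+t,.021)) for x in(-.08,-.04,.0,.03)],'outer',[edge(lambda t:val(x,.057+t,.021)) for x in(-.04,.0)],'end',edge(lambda t:val(-.095+t,.051,.021)))
E
```

```text
right edge err -0.01 [-1.]
right edge err 0.01 [-1.5]
right edge err 0.03 [-1.]
right edge err 0.05 [-1.]
tail err 0.024 [-7.]
tail err 0.03 [-7.]
stop inner/outer [array([-1.]), array([-1.]), array([-1.])] [array([1.5]), array([1.]), array([1.5])]
fence inner [array([-1.]), array([-0.5]), array([-1.]), array([-1.5])] outer [array([2.5]), array([2.])] end [-1.]
```

The tail sits about 5 mm short of the end stop, and the fence side is good. I'll push the tail with shut fingers.

```bash

python3 -m crank '0.061 -0.0125 0 0; 0.061 -0.0125 0 0; 0.061 -0.0125 0 0; 0 0 0 0; 0 0 -0.05 0' 0 30
python3 -m crank '0 0 -0.07 0; 0 0 -0.07 0; 0 0 -0.067 0; 0 0 0 0; 0 0 0 0' 
python3 -m crank '0.012 0.003 0 0; 0.012 0.003 0 0; 0.012 0.003 0 0; 0.010 0.0025 0 0; 0.010 0.0025 0 0' 
python3 -m crank '0 0 0 0; 0 0 0 0; 0 0 0 0; 0 0 0 0; 0 0 0 0' 
python3 - <<'E'
from h import *
print(np.array([[.9724,.2334],[-.2334,.9724]])@(ctrl.get_obs()['tool_pos'][:2]-[.5412,.2484])*1000)
E
```

```text
t: 6.97
tool_pos: [0.4938, 0.2677, 0.1343]
tool_rot: [-3.117, -0.368, -0.016]
contact_force: [0.3, 0.3, 1.7]
opening: 0.0256
grip_force: 0.0
t: 7.38
tool_pos: [0.4863, 0.2662, 0.0234]
tool_rot: [3.118, 0.372, -0.008]
contact_force: [0.2, 0.2, 1.0]
opening: -0.0001
grip_force: 0.0
t: 7.8
tool_pos: [0.5068, 0.2722, 0.0259]
tool_rot: [3.115, 0.373, -0.041]
contact_force: [-45.6, -11.9, 31.7]
opening: 0.0005
grip_force: 23.6
t: 8.22
tool_pos: [0.5068, 0.2721, 0.0254]
tool_rot: [3.115, 0.374, -0.037]
contact_force: [-32.2, -8.6, 22.4]
opening: 0.0004
grip_force: 16.8
[-27.93720396  31.1127082 ]
```

```bash

python3 -m crank '-0.03 -0.0073 0 0; -0.03 -0.0073 0 0; 0 0 0.08 0; 0 0 0.08 0; 0 0 0.08 0' 
python3 -m crank '-0.06 0 0 0; -0.06 0 0 0; -0.04 0 0 0; 0 0 0 0; 0 0 0 0' 100
python3 - <<'E'
from h import *
im=grab('top','4')[0]; grab('side','4'); g=cv2.cvtColor(im,cv2.COLOR_RGB2GRAY).astype(np.float32)
cv2.imwrite('pics/t4.png',cv2.resize(im[172:282,225:325,::-1],None,fx=5,fy=5,interpolation=2))
a=np.radians(13.5); c=np.array([.5412,.2484]); ex=np.array([np.cos(a),np.sin(a)]); ey=np.array([-ex[1],ex[0]])
def val(x,y,z):
    u,v=proj('top',np.r_[c+ex*x+ey*y,z]); return cv2.getRectSubPix(g,(1,1),(float(u),float(v)))[0,0]
s=np.arange(-.012,.012,.0005)
def edge(f):
    p=np.array([f(t) for t in s]); h=(p.max()+p.min())/2; i=np.nonzero(np.diff(p>h))[0]; return s[i]*1000
for x in(-.01,.01,.03,.05): print('right edge err',x,edge(lambda t:val(x,.019+t,.044)))
for y in(.024,.03): print('tail err',y,edge(lambda t:val(-.02+t,y,.044)),[int(val(-.02+t,y,.044)) for t in s[::3]])
E
```

```text
t: 8.63
tool_pos: [0.4856, 0.2667, 0.1481]
tool_rot: [-3.119, -0.373, -0.003]
contact_force: [0.3, -0.1, 0.6]
opening: 0.0001
grip_force: 0.0
t: 9.05
tool_pos: [0.4061, 0.2672, 0.1474]
tool_rot: [-3.118, -0.375, -0.007]
contact_force: [0.3, 0.0, 0.1]
opening: 0.0606
grip_force: 0.0
right edge err -0.01 [-1.]
right edge err 0.01 [-1.5]
right edge err 0.03 [-1.]
right edge err 0.05 [-1.]
tail err 0.024 [-1.] [83, 83, 85, 89, 93, 99, 116, 147, 178, 206, 225, 231, 234, 235, 234, 233]
tail err 0.03 [-0.5] [81, 81, 80, 80, 80, 87, 105, 130, 165, 195, 214, 228, 231, 230, 222, 213]
```

View pics/t4.png

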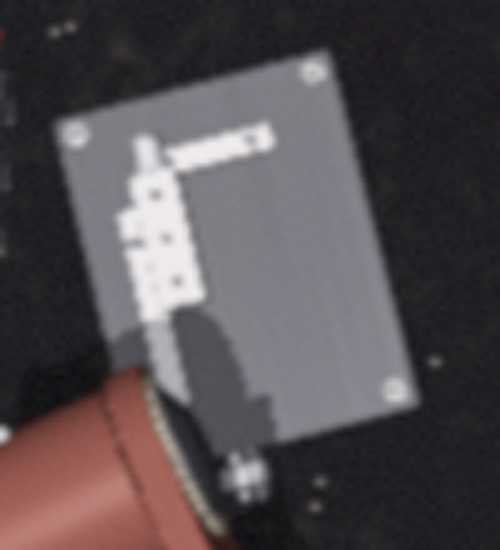

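The block is seated: its edge offsets match the stops' own 1 mm bias, and the view shows the nose over the end stop at (147,150). The moves can't pitch the tool, so the 25° nose-up has to come from turning the block in the pads. I'll grip it near the tail and press its underside on the fence's end, over the plate edge.

```bash

python3 -m crank '0.062 0.0056 0 0; 0.062 0.0056 0 0; 0.062 0.0056 0 0; 0.06 0.0056 0 0; 0 0 0 0' 100 30
python3 -m crank '0 0 -0.08 0; 0 0 -0.08 0; 0 0 -0.07 0; 0 0 -0.02 0; 0 0 0 0' 
python3 -m crank '0 0 0 0; 0 0 0 0; 0 0 0 0; 0 0 0 0; 0 0 0 0' 20 60
python3 -m crank '0 0 0 0; 0 0 0 0; 0 0 0 0; 0 0 0 0; 0 0 0 0' 
python3 -m crank '0 0 0.05 0; 0 0 0.05 0; 0 0 0.05 0; 0 0 0 0; 0 0 0 0' 
python3 - <<'E'
from h import *
o=ctrl.get_obs();print(np.array([[.9724,.2334],[-.2334,.9724]])@(o['tool_pos'][:2]-[.5412,.2484])*1000)
a=np.radians(13.5); ex=np.array([np.cos(a),np.sin(a)]); ey=np.array([-ex[1],ex[0]])
t=np.array([.5412,.2484])+ex*(-.095-.041)+ey*.051; print('target',t,(t-o['tool_pos'][:2])/.5)
im=grab('side','5')[0]
cv2.imwrite('pics/s5.png',cv2.resize(im[180:320,250:400,::-1],None,fx=4,fy=4,interpolation=2))
E
```

```text
t: 9.57
tool_pos: [0.5339, 0.2774, 0.1454]
tool_rot: [3.12, 0.369, 0.005]
contact_force: [-0.6, 0.6, 0.9]
opening: 0.0856
grip_force: 0.0
t: 9.98
tool_pos: [0.5257, 0.2764, 0.0163]
tool_rot: [3.117, 0.372, -0.012]
contact_force: [0.1, 0.5, 0.0]
opening: 0.0856
grip_force: 0.0
t: 10.4
tool_pos: [0.5299, 0.2769, 0.0226]
tool_rot: [3.116, 0.375, 0.006]
contact_force: [0.8, -27.8, 17.8]
opening: 0.0251
grip_force: 16.5
t: 10.82
tool_pos: [0.5299, 0.2767, 0.0228]
tool_rot: [3.117, 0.374, 0.005]
contact_force: [0.1, -5.8, 7.4]
opening: 0.0247
grip_force: 59.9
t: 11.23
tool_pos: [0.5294, 0.2782, 0.0973]
tool_rot: [-3.118, -0.373, -0.006]
contact_force: [-0.5, 0.3, -1.9]
opening: 0.0252
grip_force: 59.8
[-4.52856984 31.76573765]
target [0.39705198 0.2662423 ] [-0.26466152 -0.02397725]
```

View pics/s5.png

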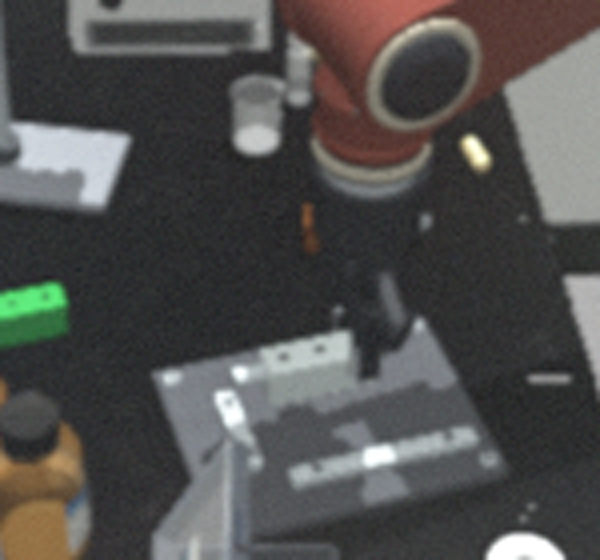

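The side crop shows the bar held level near its tail at (370,350). Next: move over the fence end and press down gently at a 20 N grip.

```bash

python3 -m crank '-0.0526 -0.0047 0 0; -0.0526 -0.0047 0 0; -0.0526 -0.0047 0 0; -0.0526 -0.0047 0 0; -0.0526 -0.0047 0 0' 
python3 -m crank '0 0 -0.05 0; 0 0 -0.05 0; 0 0 -0.025 0; 0 0 0 0; 0 0 0 0' 20 20
python3 -m crank '0 0 -0.01 0; 0 0 -0.01 0; 0 0 -0.01 0; 0 0 -0.008 0; 0 0 0 0' 
python3 -m crank '0 0 -0.004 0; 0 0 -0.004 0; 0 0 0 0; 0 0 0 0; 0 0 0 0' 
python3 - <<'E'
from h import *
o=ctrl.get_obs();print(np.array([[.9724,.2334],[-.2334,.9724]])@(o['tool_pos'][:2]-[.5412,.2484])*1000)
grab('side','6')
E
```

```text
t: 11.7
tool_pos: [0.3937, 0.2649, 0.0924]
tool_rot: [3.118, 0.373, -0.008]
contact_force: [-0.2, 0.1, -2.1]
opening: 0.0248
grip_force: 59.7
t: 12.12
tool_pos: [0.3947, 0.2651, 0.0303]
tool_rot: [3.118, 0.373, -0.007]
contact_force: [0.7, -0.1, -2.7]
opening: 0.0249
grip_force: 60.9
t: 12.53
tool_pos: [0.3946, 0.2656, 0.0141]
tool_rot: [3.118, 0.373, -0.01]
contact_force: [-12.1, -3.0, 12.5]
opening: 0.0248
grip_force: 68.2
t: 12.95
tool_pos: [0.3945, 0.2657, 0.0112]
tool_rot: [3.118, 0.374, -0.012]
contact_force: [-17.1, -5.2, 20.3]
opening: 0.0252
grip_force: 70.9
[-138.6249267    51.05154291]
```

```bash

python3 -m crank '0 0 0.04 0; 0 0 0.06 0; 0 0 0.06 0; 0 0 0 0; 0 0 0 0' 20 80
cat > meas.py <<'E'
from h import *
import sys
from scipy.spatial.transform import Rotation as R
def meas(tag):
    o=ctrl.get_obs(); p=o['tool_pos']; M=R.from_rotvec(o['tool_rot']).as_matrix()
    a=np.arctan2(M[1,1],M[0,1])-np.pi/2; a=(a+np.pi/2)%np.pi-np.pi/2
    ex=np.array([np.cos(a),np.sin(a)]); ey=np.array([-ex[1],ex[0]])
    out=np.zeros((400,640,3),np.uint8)
    for n in('side','top'):
        im,d=grab(n,tag); Q=cloud(n,d)-p
        X=Q[...,:2]@ex; Y=Q[...,:2]@ey; Z=Q[...,2]
        sat=im.max(2).astype(int)-im.min(2); b=im.mean(2)
        m=(X>-.04)&(X<.11)&(abs(Y)<.025)&(Z>-.05)&(Z<.08)&(b>(75 if n=='side' else 110))&(sat<45)&(d>0)
        nb,l,st,_=cv2.connectedComponentsWithStats(m.astype(np.uint8))
        m=l==1+np.argmax(st[1:,4]) 
        x,z,y=X[m],Z[m],Y[m]
        print(n,m.sum(),'x',np.percentile(x,[1,99]),'y',np.percentile(y,[5,50,95]),'z',np.percentile(z,[1,99]))
        c=np.argwhere(m)[:,::-1].astype(np.int32); rc=cv2.minAreaRect(c); 
        # rect in block's vertical mid-plane coordinates, rays cast on plane Y=y0
        y0=.013 if n=='side' else 0
        A=np.c_[x,y,np.ones(len(x))]; k=np.linalg.lstsq(A,z,rcond=None)[0]
        if n=='top': print(' top plane pitch',np.degrees(np.arctan(k[0])),'roll',np.degrees(np.arctan(k[1])))
        if n=='side':
            W=[]
            for u,v in c:
                oo,dd=ray(n,u,v); oo=oo-p; t=(.013-oo[:2]@ey)/(dd[:2]@ey); w=oo+t*dd; W.append([w[:2]@ex,w[2]])
            W=np.array(W,np.float32)*1000; rc=cv2.minAreaRect(W); print(' side rect',rc)
            np.save('pics/W.npy',W)
        ys,xs=np.nonzero(m); o2=im.copy(); cs,_=cv2.findContours(m.astype(np.uint8),0,1); o2=cv2.resize(o2,None,fx=4,fy=4,interpolation=2)
        for q in cs: cv2.drawContours(o2,[q*4],-1,(255,0,0),1)
        cu,cv_=int(xs.mean()*4),int(ys.mean()*4); cr=o2[max(0,cv_-200):cv_+200,max(0,cu-200):cu+200]
        k0=0 if n=='side' else 400
        if n=='side': big=np.zeros((400,800,3),np.uint8)
        big[:cr.shape[0],k0:k0+cr.shape[1]]=cr
    cv2.imwrite(f'pics/m_{tag}.png',big[:,:,::-1]); print('tool',p,'yaw',np.degrees(a))
if __name__=='__main__': meas(sys.argv[1])
E
python3 meas.py 7
```

```text
t: 13.42
tool_pos: [0.3985, 0.2667, 0.092]
tool_rot: [-3.118, -0.373, -0.008]
contact_force: [-0.1, -1.3, -1.7]
opening: 0.0244
grip_force: 79.6
side 381 x [0.0042765  0.08441004] y [-0.01034091  0.01032031  0.01793453] z [-5.28613910e-06  5.28056098e-02]
 side rect ((41.11820602416992, 42.09871292114258), (113.58045196533203, 63.34856414794922), 22.072925567626953)
top 28 x [0.06313316 0.07835881] y [-0.00504242  0.00018766  0.00651288] z [0.0411662 0.0536869]
 top plane pitch 5.520910742122425 roll -13.206703557259901
tool [0.39851812 0.266741   0.09203083] yaw 13.645294578468887
```

View pics/m_7.png

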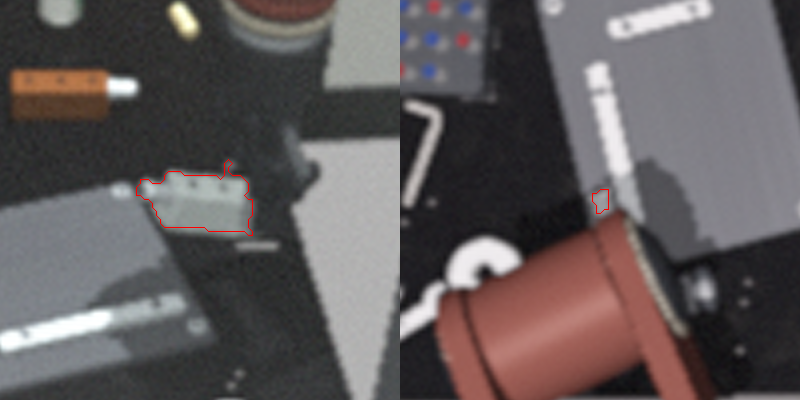

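```bash
cat > bot.py <<'E'
from h import *
import sys
from scipy.spatial.transform import Rotation as R
W=np.load('pics/W.npy'); o=ctrl.get_obs()
# rebuild columns: bin by x
b=np.round(W[:,0]/2.5); xs=[];zs=[]
for k in np.unique(b):
    s=W[b==k]; xs.append(k*2.5); zs.append(s[:,1].min())
xs=np.array(xs);zs=np.array(zs); print(np.c_[xs,zs.round(1)].T.tolist())
E
python3 bot.py
```

```text
[[0.0, 2.5, 5.0, 7.5, 10.0, 12.5, 15.0, 17.5, 20.0, 22.5, 25.0, 27.5, 30.0, 32.5, 35.0, 37.5, 40.0, 42.5, 45.0, 47.5, 50.0, 52.5, 55.0, 57.5, 60.0, 62.5, 65.0, 67.5, 70.0, 72.5, 75.0, 77.5, 80.0, 82.5, 85.0, 87.5, 90.0, 92.5], [-8.300000190734863, -7.300000190734863, -3.299999952316284, -2.4000000953674316, -1.5, -0.6000000238418579, 3.4000000953674316, 0.4000000059604645, 1.2999999523162842, 2.200000047683716, 3.0999999046325684, 7.099999904632568, 4.0, 4.900000095367432, 5.800000190734863, 13.699999809265137, 10.699999809265137, 11.600000381469727, 12.399999618530273, 13.300000190734863, 21.200000762939453, 14.199999809265137, 15.100000381469727, 16.0, 16.899999618530273, 17.700000762939453, 21.600000381469727, 18.600000381469727, 19.5, 24.200000762939453, 35.79999923706055, 32.79999923706055, 41.20000076293945, 56.29999923706055, 49.599998474121094, 50.5, 55.0, 55.79999923706055]]
```

The bottom edge gives a pitch of about 20°. I'll press again 10 mm further forward for the missing ~5°.

```bash

python3 -m crank '0.0194 0.0047 -0.03 0; 0 0 -0.05 0; 0 0 -0.03 0; 0 0 -0.015 0; 0 0 0 0' 20 60
python3 -m crank '0 0 -0.010 0; 0 0 -0.010 0; 0 0 -0.008 0; 0 0 -0.005 0; 0 0 0 0' 
python3 -m crank '0 0 0.04 0; 0 0 0.06 0; 0 0 0.06 0; 0 0 0 0; 0 0 0 0' 20 90
python3 meas.py 8 | grep -v rect; python3 bot.py
```

```text
t: 13.93
tool_pos: [0.4033, 0.2668, 0.0232]
tool_rot: [3.117, 0.373, -0.012]
contact_force: [0.0, 0.6, -2.7]
opening: 0.0249
grip_force: 79.4
t: 14.35
tool_pos: [0.4073, 0.2688, 0.0147]
tool_rot: [3.119, 0.374, -0.001]
contact_force: [-13.7, -6.2, 22.6]
opening: 0.0247
grip_force: 84.7
t: 14.77
tool_pos: [0.4085, 0.2693, 0.0938]
tool_rot: [-3.117, -0.373, -0.01]
contact_force: [0.3, -0.3, -3.6]
opening: 0.0244
grip_force: 89.4
side 374 x [0.00378913 0.08303073] y [-0.01044761  0.01024073  0.01699284] z [-0.00189244  0.05500642]
top 20 x [0.0642789  0.07548783] y [-0.00431788  0.00091333  0.00601852] z [0.043793   0.05809699]
 top plane pitch 1.9662248591532658 roll -18.753558511178806
tool [0.40852722 0.26932034 0.09377028] yaw 13.656374324335133
[[-0.0, 2.5, 5.0, 7.5, 10.0, 12.5, 15.0, 17.5, 20.0, 22.5, 25.0, 27.5, 30.0, 32.5, 35.0, 37.5, 40.0, 42.5, 45.0, 47.5, 50.0, 52.5, 55.0, 57.5, 60.0, 62.5, 65.0, 67.5, 70.0, 72.5, 75.0, 77.5, 80.0, 82.5, 85.0, 87.5, 90.0, 92.5], [-7.099999904632568, -6.199999809265137, -5.199999809265137, -1.2000000476837158, -4.300000190734863, -3.4000000953674316, 1.5, 5.5, 2.4000000953674316, 3.299999952316284, 4.199999809265137, 5.099999904632568, 13.0, 6.0, 6.900000095367432, 11.800000190734863, 12.600000381469727, 16.600000381469727, 13.5, 14.399999618530273, 15.300000190734863, 16.200000762939453, 23.899999618530273, 17.100000381469727, 21.799999237060547, 22.700000762939453, 23.5, 31.200000762939453, 24.399999618530273, 25.299999237060547, 33.79999923706055, 45.099998474121094, 42.20000076293945, 46.79999923706055, 55.099998474121094, 55.900001525878906, 59.599998474121094, 60.400001525878906]]
```

The pitch is now about 24°. I'll carry the block towards the camera with a 40 mm standoff, then measure the nose there.

```bash

python3 -m crank '0 0 0.044 0; 0 0 0.044 0; 0 0 0.044 0; 0 0 0.042 0; 0 0 0 0' 20 110
python3 -m crank '0.0175 -0.0552 0 -0.0622; 0.0175 -0.0552 0 -0.0622; 0.0175 -0.0552 0 -0.0622; 0.0175 -0.0552 0 -0.0622; 0.0175 -0.0552 0 -0.0622' 
python3 -m crank '0.0175 -0.0552 0 0; 0.0175 -0.0552 0 0; 0.0175 -0.0552 0 0; 0.0175 -0.0552 0 0; 0.0175 -0.0552 0 0' 
python3 -m crank '0 0 0 0; 0 0 0 0; 0 0 0 0; 0 0 0 0; 0 0 0 0' 
python3 meas.py 9; python3 bot.py; python3 - <<'E'
import cv2,numpy as np
s=np.load('pics/side_9.npz')['im'][130:230,240:360,::-1]; t=np.load('pics/top_9.npz')['im'][110:210,310:430,::-1]
cv2.imwrite('pics/v9.png',cv2.resize(np.hstack([s,t]),None,fx=3.33,fy=3.33,interpolation=2)) 
E
```

```text
t: 15.28
tool_pos: [0.4081, 0.2691, 0.1806]
tool_rot: [-3.118, -0.373, -0.008]
contact_force: [1.6, -0.0, -0.9]
opening: 0.024
grip_force: 111.2
t: 15.7
tool_pos: [0.4489, 0.1289, 0.1745]
tool_rot: [3.115, -0.399, -0.007]
contact_force: [0.7, 0.9, -2.4]
opening: 0.0241
grip_force: 111.3
t: 16.12
tool_pos: [0.4927, -0.0089, 0.1743]
tool_rot: [-3.117, 0.392, 0.007]
contact_force: [-0.2, -0.3, -2.2]
opening: 0.0239
grip_force: 111.3
t: 16.53
tool_pos: [0.4933, -0.0066, 0.177]
tool_rot: [-3.117, 0.39, 0.002]
contact_force: [-1.1, -0.0, -1.5]
opening: 0.0242
grip_force: 111.3
side 282 x [-0.01150449  0.08076634] y [-0.00615831  0.01158988  0.01956708] z [-0.00307575  0.0543013 ]
 side rect ((35.501953125, 31.34426498413086), (103.17861938476562, 45.142486572265625), 24.450469970703125)
top 28 x [0.06567067 0.07879993] y [-0.00648749 -0.00045251  0.00486766] z [0.04531988 0.05716082]
 top plane pitch -11.187122391779242 roll -5.361801309717316
tool [ 0.49334003 -0.00663489  0.17696506] yaw -14.249210905822899
[[-12.5, -10.0, -7.5, -5.0, -2.5, 2.5, 5.0, 7.5, 10.0, 12.5, 15.0, 17.5, 20.0, 22.5, 25.0, 27.5, 30.0, 32.5, 35.0, 37.5, 40.0, 42.5, 45.0, 47.5, 50.0, 52.5, 55.0, 57.5, 60.0, 62.5, 65.0, 67.5, 70.0, 72.5, 77.5, 80.0, 82.5], [17.799999237060547, 13.600000381469727, 1.7999999523162842, -2.4000000953674316, -6.599999904632568, -7.099999904632568, -7.5, -4.099999904632568, -4.5, -0.699999988079071, -1.100000023841858, -1.5, 1.899999976158142, 9.5, 1.5, 4.800000190734863, 8.199999809265137, 19.600000381469727, 7.800000190734863, 11.199999809265137, 10.800000190734863, 33.29999923706055, 10.399999618530273, 13.699999809265137, 13.300000190734863, 16.700000762939453, 20.5, 16.299999237060547, 23.399999618530273, 19.200000762939453, 37.900001525878906, 22.600000381469727, 22.200000762939453, 47.900001525878906, 47.5, 50.70000076293945, 50.400001525878906]]
```

View pics/v9.png

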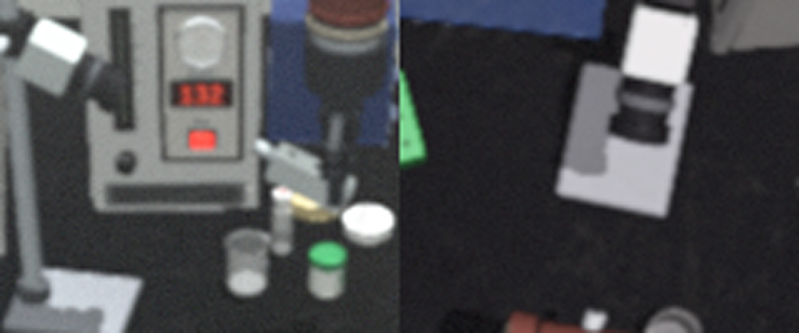

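The nose tip shows at crop (258,147), i.e. side pixel (317.5,174), and at about (369,204) in the top view. It points up at the lens and is clear of it. Now the tip and the remaining shift.

```bash
python3 - <<'E'
from h import *
p=ctrl.get_obs()['tool_pos']; a=np.radians(-14.3); u=np.array([np.cos(a),np.sin(a)]); n=np.array([-u[1],u[0]])
z=np.load('pics/side_9.npz'); im=z['im']; g=im.mean(2)
print(g[166:184,312:326].astype(int))
for px in((317,174),(317.5,174.1),(318,175)):
    o,d=ray('side',*px); o=o-p; t=-(o[:2]@n)/(d[:2]@n); w=o+t*d; print(px,'along',w[:2]@u,'z',w[2])
t=np.load('pics/top_9.npz')['im'].mean(2); print(t[198:212,362:376].astype(int))
for zz in(.03,.045,.055):
    q=onz('top',368.6,204,p[2]+zz)-p; print('top tip',zz,q[:2]@u,q[:2]@n)
L=np.array([.6916,-.0566,.27]); F=L-.09*np.r_[np.cos(np.radians(25))*u,np.sin(np.radians(25))]; print('focus',F,'rel',(F-p)[:2]@u,(F-p)[:2]@n,F[2]-p[2])
# lens check on side: pixels
s=np.load('pics/side_0.npz')['im'].mean(2); print('lens px',proj('side',L)); print(s[145:170:2,262:292:2].astype(int))
E
```

```text
[[ 96 123 148 155 150 127  87  60  63  68  67  67  70  71]
 [ 95 129 149 155 146 129  86  58  65  65  67  65  66  70]
 [ 91 124 149 155 150 122  81  60  64  69  73  68  65  68]
 [ 93 125 148 153 147 115  70  55  65  66  68  61  66  69]
 [ 91 124 149 152 143 112  67  51  58  71  70  69  66  69]
 [ 89 123 149 154 150 140 116  83  70  70  74  75  80  80]
 [ 88 123 149 151 169 202 206 170 117  76  60  75 102 103]
 [ 90 125 151 155 174 222 242 235 186 122  88 101 147 156]
 [ 88 125 148 150 163 198 229 236 215 168 144 152 174 183]
 [ 91 123 142 138 131 153 181 203 197 181 177 178 187 186]
 [ 90 121 144 144 135 124 129 150 160 166 173 187 193 189]
 [ 90 128 150 152 145 112  89  99 123 144 156 164 171 181]
 [122 143 151 155 146 109  66  66  97 124 142 148 154 161]
 [146 154 150 149 141 104  59  60  94 128 143 148 150 149]
 [151 154 154 151 143 107  62  66 110 138 150 146 145 149]
 [152 149 151 153 145 106  64  78 124 143 145 147 147 148]
 [152 153 154 152 139 105  67  91 131 147 144 147 147 144]
 [146 153 156 152 143 103  70  82 123 141 145 144 147 144]]
(317, 174) along 0.07864439366282357 
[... 1442 characters left out ...]
8 150]
 [135  71  77 113 111  85  60  66  56 124 149 154 147  89 151]
 [ 74  58  78 118  82  70  69  67  60 128 153 153 146  83 144]
 [ 54  52  87  92  64  65  70  67  58 123 150 154 146  86 146]
 [ 52  61  80  66  59  59  66  66  55 122 152 154 146  95 120]
 [ 53  59  65  52  55  51  58  62  52 124 155 152 148  92 114]
 [ 55  53  73  58  47  49  52  59  55 122 152 152 147  93 114]
 [ 55  53 118 135  57  45  50  58  54 119 151 151 149  93 121]
 [ 58  51 118 151 125  80  55  60  55 102 150 155 149  98 149]
 [ 57  48 116 150 153 147  90  50  51 103 148 150 151  96 141]
 [ 54  55 114 151 152 146  91  46  51  92 148 150 149  97 134]
 [ 54  50 113 151 151 152 126 110 108 122 150 152 151  97 138]]
```

```bash

python3 -m crank '0.0225 -0.0057 0.0042 0; 0.0225 -0.0057 0.0042 0; 0.0225 -0.0057 0.0042 0; 0.0225 -0.0057 0.0042 0; 0 0 0 0'
python3 -m crank '0 0 0 0; 0 0 0 0; 0 0 0 0; 0 0 0 0; 0 0 0 0' 
python3 -m crank '0 0 0 0; 0 0 0 0; 0 0 0 0; 0 0 0 0; 0 0 0 0' 
python3 meas.py 10; python3 - <<'E'
from h import *
p=ctrl.get_obs()['tool_pos']; a=np.radians(-14.3); u=np.array([np.cos(a),np.sin(a)]); n=np.array([-u[1],u[0]])
F=np.array([.6126,-.0365,.232])
us,vs=proj('side',F); ut,vt=proj('top',F); print('focus px',us,vs,ut,vt)
g=np.load('pics/side_10.npz')['im'].mean(2); U,V=int(us),int(vs); print(U-7,V-8); print(g[V-8:V+9,U-7:U+9].astype(int))
g=np.load('pics/top_10.npz')['im'].mean(2); U,V=int(ut),int(vt); print(U-7,V-6); print(g[V-6:V+9,U-7:U+9].astype(int))
E
```

```text
t: 17.05
tool_pos: [0.5406, -0.019, 0.187]
tool_rot: [3.117, -0.391, 0.003]
contact_force: [-0.4, 0.2, -1.9]
opening: 0.0244
grip_force: 111.4
t: 17.47
tool_pos: [0.5385, -0.0189, 0.1861]
tool_rot: [-3.117, 0.392, 0.0]
contact_force: [-0.6, -1.1, -2.5]
opening: 0.0239
grip_force: 111.4
t: 17.88
tool_pos: [0.5389, -0.0191, 0.1862]
tool_rot: [-3.117, 0.392, 0.0]
contact_force: [0.2, -0.6, -2.4]
opening: 0.0239
grip_force: 111.4
side 277 x [-0.01184003  0.07914908] y [-0.00641174  0.01206954  0.02069492] z [-0.00499237  0.05405617]
 side rect ((35.951480865478516, 31.924522399902344), (102.67264556884766, 45.567928314208984), 24.21190071105957)
focus px 303.32777106391063 170.35407201931432 372.3980490279828 186.07082738859768
296 162
[[116 112 116 116 114 116 113 116 115 116 115 110 113 123 137 114]
 [140 142 139 141 141 143 146 146 144 144 144 140 141 147 145 112]
 [149 153 152 150 153 155 154 154 154 154 151 151 149 149 145 117]
 [149 148 147 143 147 144 146 154 156 154 155 154 151 152 146 113]
 [151 150 139 131 130 132 137 146 150 152 155 155 151 154 147 117]
 [144 144 137 132 136 1
[... 1508 characters left out ...]
3  90  92  91  89]
 [102 101 102 100 101 100  98 100  99  98  98  97  96  96  94  95]
 [106 105 104 104 104 103 103 103 102 102 101 100 101 100 100  99]
 [109 106 108 107 107 106 105 105 105 103 104 103 104 103 102 103]
 [109 109 109 108 108 109 108 108 108 107 106 105 106 106 104 105]]Traceback (most recent call last):
  File "meas.py", line 36, in <module>
    if __name__=='__main__': meas(sys.argv[1])
                             ~~~~^^^^^^^^^^^^^
  File "meas.py", line 15, in meas
    m=l==1+np.argmax(st[1:,4])
           ~~~~~~~~~^^^^^^^^^^
    return _wrapfunc(a, 'argmax', axis=axis, out=out, **kwds)
    return bound(*args, **kwds)
ValueError: attempt to get argmax of an empty sequence
```

The tip is at side pixel (302.5,170.5) and the focus projects to (303.3,170.4). Pitch is 24.2°, yaw -14.2°, and the arm is steady. Handing in.

```bash
python3 -c "
from station import ctrl; print(ctrl.finish_job())"
```

```text
the job is handed in; nothing more can be done
None
```

The job is handed in: I seated the block against both stops, then picked it up and held it steady with its nose about 9 cm in front of the inspection lens at about 24° up (25° wanted), tip within a few millimetres of the focus point by my own image measurements; no verdict was shown.

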